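Find the socket that fits the clamp nut and nip the nut up

TASK

The crimping tool on the set-up plate is held by three strap clamps, and the nut of the clamp on its left-hand side (seen from the robot) is still loose: try the sockets from the wooden holder on it until you find the one that fits, push it fully down on the nut and turn the nut clockwise until it is tight. Finish while still gripping that socket, seated on the nut; the sockets that are not in use stand upright on the holder. Leave the other two nuts and the other things on the bench alone.

Things in the scene. Friction and masses are not known exactly. Their poses are not given: they have to be found in the camera images.
- setup_plate: Fixed steel plate 240 (x) by 280 (y) by 25 mm with a black crimping applicator in the middle: 141 mm above the bench at most, tall part 25 mm to either side, 70 mm in front to 15 mm behind the centre. Strap clamps with studs 85 mm left (+y), 85 mm right, 75 mm to the rear (+x); strap tops at 57 mm. Origin: centre of the underside; x away from the robot, y to its left.
- nut_a_seat (a point): Foot of nut_a: centre of its washer's top face, where a fully seated socket's mouth rests, 63 mm above the bench. z up; x square to a flat, turning with the nut (repeats every 60 deg). Steel hexagon 14 to 18 mm high above this point, chamfered; the stud stands 5 mm higher. 18, 21 or 24 mm across flats, one nut of each: not marked, and they change places among the clamps.
- nut_b_seat (a point): Foot of nut_b: centre of its washer's top face, where a fully seated socket's mouth rests, 63 mm above the bench. z up; x square to a flat, turning with the nut (repeats every 60 deg). Steel hexagon 14 to 18 mm high above this point, chamfered; the stud stands 5 mm higher. 18, 21 or 24 mm across flats, one nut of each: not marked, and they change places among the clamps.
- nut_c_seat (a point): Foot of nut_c: centre of its washer's top face, where a fully seated socket's mouth rests, 63 mm above the bench. z up; x square to a flat, turning with the nut (repeats every 60 deg). Steel hexagon 14 to 18 mm high above this point, chamfered; the stud stands 5 mm higher. 18, 21 or 24 mm across flats, one nut of each: not marked, and they change places among the clamps.
- stud_a: Threaded stud with its washer (37 mm across, 6 mm thick), fixed in the strap clamp, carrying nut_a. Origin: on the stud's axis, at the strap's top face, 6 mm below nut_a_seat.
- stud_b: Threaded stud with its washer (37 mm across, 6 mm thick), fixed in the strap clamp, carrying nut_b. Origin: on the stud's axis, at the strap's top face, 6 mm below nut_b_seat.
- stud_c: Threaded stud with its washer (37 mm across, 6 mm thick), fixed in the strap clamp, carrying nut_c. Origin: on the stud's axis, at the strap's top face, 6 mm below nut_c_seat.
- nut_a (a joint): Turn of nut_a, rad: grows clockwise seen from above; starts at 0.2 to 0.7, tight at its stop at 1.1. About 0.25 N m turns it; it stays where left and does not rise or sink. Too small a socket stops on top of the hexagon; too large a one drops over and spins idly; the right one drops down once its flats are within 7 deg of the nut's, and turns it.
- nut_b (a joint): Turn of nut_b, rad: grows clockwise seen from above; starts at 0.2 to 0.7, tight at its stop at 1.1. About 0.25 N m turns it; it stays where left and does not rise or sink. Too small a socket stops on top of the hexagon; too large a one drops over and spins idly; the right one drops down once its flats are within 7 deg of the nut's, and turns it.
- nut_c (a joint): Turn of nut_c, rad: grows clockwise seen from above; starts at 0.2 to 0.7, tight at its stop at 1.1. About 0.25 N m turns it; it stays where left and does not rise or sink. Too small a socket stops on top of the hexagon; too large a one drops over and spins idly; the right one drops down once its flats are within 7 deg of the nut's, and turns it.
- holder: Wooden socket holder fixed to the bench, a bar 250 mm (its x) by 70 mm (its y) by 20 mm high, with three upright steel dowels 10 mm in diameter and 18 mm tall at x = -80, 0 and +80 mm on its centre line; a socket stands on the wood with a dowel inside its mouth. Origin: centre of the underside.
- socket_small: Deep socket for 18 mm nuts, mouth down over a holder dowel (any of the three). Six-point mouth 19.2 mm across flats, 30 mm deep, with a lead-in; round body 27 mm across, 50 mm tall, then the part to grip: a hexagon drive adapter 22 mm across flats, 28 mm tall. About 180 g. Origin: centre of the mouth (lower end); z up. x is square to a flat of mouth and adapter alike (repeats every 60 deg).
- socket_medium: Deep socket for 21 mm nuts, mouth down over a holder dowel (any of the three). Six-point mouth 22.2 mm across flats, 30 mm deep, with a lead-in; round body 30 mm across, 50 mm tall, then the part to grip: a hexagon drive adapter 22 mm across flats, 28 mm tall. About 220 g. Origin: centre of the mouth (lower end); z up. x is square to a flat of mouth and adapter alike (repeats every 60 deg).
- socket_large: Deep socket for 24 mm nuts, mouth down over a holder dowel (any of the three). Six-point mouth 25.2 mm across flats, 30 mm deep, with a lead-in; round body 34 mm across, 50 mm tall, then the part to grip: a hexagon drive adapter 22 mm across flats, 28 mm tall. About 270 g. Origin: centre of the mouth (lower end); z up. x is square to a flat of mouth and adapter alike (repeats every 60 deg).
- carton: Open cardboard tray of brass terminals, 120 by 170 by 35 mm, a bystander. Origin: centre of the underside.
- spray_can: White spray can, 52 mm in diameter, 120 mm tall, standing, a bystander. Origin: centre of the underside.
- screwdriver: Screwdriver 200 mm long with a black handle, lying on the bench, a bystander. Origin: about its middle; x along it towards the tip.
- terminal_reel: Empty cardboard terminal reel lying flat, 120 mm in diameter, 26 mm high, a bystander. Origin: centre of the underside.

How it is judged:
By the outcome, as a careful person would: the job done as asked, in the order asked, and still so for the second after the job is handed in, while the arm keeps its last pose, push and grip.
It also fails if it takes over 72 s, if anything falls off the work surface, if the arm or the gripper's body presses on something with over 40 N, if the wrist force passes 120 N, or if a joint passes its speed limit or range.

ROBOT

A 7-joint arm with a two-finger parallel gripper is mounted at the origin on the work surface. World frame = base frame: x ahead of the robot, y to its left, z up, the work surface at z = 0. Lengths are in m, angles in degrees, forces in N, time in s.
With the tool pointing down it reaches from about 0.425 to 0.975 m from the base axis. Payload 16.7 kg.
Tool frame: the origin (TCP) lies on the centre line of the jaws, within the pads' length; the fingertips stand 14 mm ahead of it and the grasp point (between the pads) lies 5 mm behind it; z points along the fingers, y is the line along which they close (so a half turn about z gives the same grasp; the last joint's range is limited). The gripper opens to 85 mm and grips with 20 to 120 N. Pads are 22 mm wide; open, the fingers measure 114 mm over their backs; the gripper's body (76 mm by 85 mm) begins 54 mm behind the grasp point. The pads swing forward as they close: fully open they stand 13 mm farther back than shut.
Start: joints at [-81.618, 24.414, 4.234, 92.017, -1.954, 63.644, -3.845], TCP at [0.197, 0.646, 0.245] pointing down, gripper open.
Joint ranges: [-163.25, 163.25], [-28.42, 122.38], [-70.27, 78.77], [12.13, 141.07], [-58.53, 238.53], [9.26, 117.41], [-156.51, 156.51]. Speed limits (degrees/s): [108.29, 108.29, 136.94, 136.94, 172.46, 172.46, 172.46].

INTERFACE

Orientations are given as [roll, pitch, yaw] about the fixed x, y, z axes, in that order (R = Rz(yaw) Ry(pitch) Rx(roll)).
In Python, from cell import robot gives the robot as it stands.
- The arm moves only by the tool move_arm, never from a script. Its argument "commands" is one flat list of numbers, 7 for each row, row after row: the turn, a rotation vector about the tool's x, y, z scaled (see below), then the shift along the tool's x, y, z scaled (see below), then the opening, from -1 (shut) to 1 (fully open). A call has exactly 10 rows; each row shifts and turns the commanded pose from where the row before left it, along the tool's axes as they then stand; what a row does not reach is not made up. The controller multiplies each number of a shift by 40 cm and each number of a turn by pi rad. A row lasts 1/10 s, in which the tool goes at most 50 mm and 8.59 degrees, less where a joint would pass 70% of its speed; a pose out of reach is approached as far as the arm can. A call with a number of a shift or a turn outside -1 to 1 is refused whole. A call with a gripper value outside its range is refused whole. The fingers move at their own pace and stop on an object; the grip force is fixed at half the most. Time passes only in rows, so rows that do not move let the fingers close, or fill a call up. It gives the time, the measured TCP pose, the force, the opening and the grip force at its end, in the units of the state.
- robot.get_state(): the state, without advancing time (a new reading comes with each control period).
- robot.snapshot(name): name is "scene" or "top" or "wrist"; returns a dict with "frame" (384x512x3 uint8, red, green, blue), "range_z" (384x512 float32, m along the optical axis (not along the pixel's ray), 0 where there is no reading), "mtx" (3x3 intrinsics, pixels), "k1" (the pictures are not rectified: a ray, as slopes to the right and down, at radius r is drawn at 1 + k1 r^2 times it, then the intrinsics apply), "rvec" (rotation vector, rad) and "tvec" (3), from world to camera coordinates, as OpenCV has them. Camera axes: x right, y down, z forward; pixel columns grow to the right and rows downward; lengths in m; the calibration is good to about 2 mm. A picture is of the moment at which its call begins.
- robot.job_done(): hands the job in; it is judged then, once.
The state is a dict: "time": time; "joints": joint angles; "joint_vel": joint speeds; "joint_efforts": joint torques, N m; "tool_pos": TCP position; "tcp_rot": TCP orientation; "force": force on the tool from outside, world axes, zero at the start; "wrist_torque": the same for the moment, N m; "opening": finger opening in m; "finger_force": force on a finger pad.
Only numpy, scipy, OpenCV 4.12 (cv2) and the standard library are available. Lean on these libraries where they do the work, as an engineer would, in place of code of your own. Each camera call takes 0.05 s, during which the arm holds its last target. There are 200 camera calls.

## Working session

There is one attempt and no reset: what is moved stays moved. The work goes in short steps, Python scripts to look and compute and a tool call to move; the robot and the scene stay as the last step left them, time stands still between calls to the robot, and variables do not carry over. Pictures are saved under pics/ and viewed, at most 10 in all, crops included, and the job is handed in when it is done.

Besides the shell and the picture viewer there is one more tool, called after "Call:" by a JSON object that holds its "method" and its "body", one argument or row to a line. move_arm: Moves the arm, as the interface text tells. Its arguments: {"type":"object","properties":{"commands":{"type":"array","items":{"type":"number","minimum":-1,"maximum":1}}},"required":["commands"]}

```bash
mkdir -p pics; ls; cat > h.py <<'E'
import numpy as np, cv2
from cell import robot
from scipy.spatial.transform import Rotation as R
def snap(n):
    s=robot.snapshot(n); np.savez('/tmp/'+n+'.npz',**s); return s
def world(s):
    """world point of every pixel (384x512x3), nan where no reading"""
    K=s['mtx'];k1=float(s['k1']);v,u=np.mgrid[0:384,0:512].astype(np.float32)
    p=cv2.undistortPoints(np.stack([u,v],-1).reshape(-1,1,2),K,np.array([k1,0,0,0,0.])).reshape(384,512,2)
    z=s['range_z'].astype(float); z=np.where(z>0,z,np.nan)
    c=np.dstack([p[...,0]*z,p[...,1]*z,z])
    Rm=cv2.Rodrigues(np.array(s['rvec'],float))[0]
    return (c-np.array(s['tvec'],float).ravel())@Rm
def save(img,name,scale=1):
    cv2.imwrite('pics/'+name,cv2.resize(img[...,::-1],None,fx=scale,fy=scale,interpolation=cv2.INTER_CUBIC))
E
python3 - <<'E'
from h import *
a=snap('top');b=snap('scene')
save(a['frame'],'top.png',1.5);save(b['frame'],'scene.png',1.5)
st=robot.get_state();print({k:np.round(st[k],3).tolist() for k in st})
E
```

```text
pics
{'time': 0.1, 'joints': [-81.62, 24.447, 4.231, 92.047, -1.955, 63.644, -3.844], 'joint_vel': [-0.015, -0.006, 0.0, -0.081, -0.028, 0.002, -0.023], 'joint_efforts': [0.008, -95.154, 3.772, -46.441, 0.02, 0.006, -0.0], 'tool_pos': [0.197, 0.645, 0.245], 'tcp_rot': [-179.934, 0.004, 163.053], 'force': [-0.518, 0.847, 0.471], 'wrist_torque': [0.023, -0.021, -0.03], 'finger_force': 0.0, 'opening': 0.085}
```

View pics/top.png

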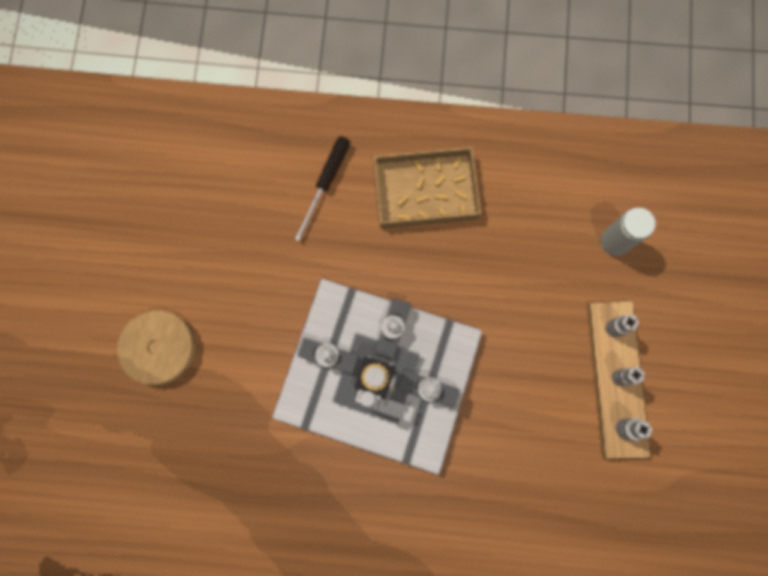

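View pics/scene.png

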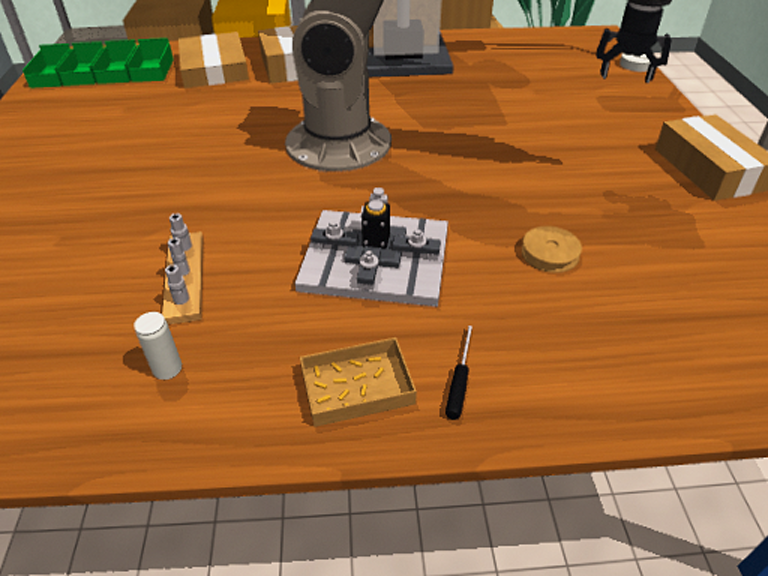

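The top view shows the left clamp's nut at (326,354), the rear at (393,327) and the right at (430,388). The sockets are at (628,323), (634,375) and (640,429). All of these are 1.5x scaled pixels.

```bash
python3 - <<'E'
from h import *
s=dict(np.load('/tmp/top.npz'));w=world(s)
for n,(u,v) in dict(L=(326,354),B=(393,327),Rt=(430,388),s1=(629,323),s2=(635,375),s3=(641,430),can=(638,222),appl=(375,376),woodTL=(592,306),woodBL=(608,455)).items():
    u=int(u/1.5);v=int(v/1.5);p=w[v-3:v+4,u-3:u+4].reshape(-1,3)
    print(n,np.round(w[v,u],3),'zmax',np.round(p[np.nanargmax(p[:,2])],3))
# holder sockets: cluster points
m=(w[...,0]>.3)&(w[...,1]<-.15)&(w[...,2]>.06)
n,l=cv2.connectedComponents(m.astype(np.uint8))
for i in range(1,n):
    q=w[l==i]
    if len(q)<15: continue
    t=q[q[:,2]>q[:,2].max()-.006];b=q
    print(i,len(q),q[:,2].max().round(4),'top mid',np.round((t.min(0)+t.max(0))/2,4),np.ptp(t,0).round(4))
# wood and plate
for nm,m in dict(wood=(abs(w[...,2]-.02)<.006)&(w[...,1]<-.15),plate=(abs(w[...,2]-.025)<.006)&(w[...,1]>-.2)&(w[...,1]<.2)).items():
    q=w[m][:,:2].astype(np.float32); print(nm,len(q),cv2.minAreaRect(q*1000))
# nuts
for x in ['L']: pass
m=(w[...,2]>.062)&(w[...,2]<.1)&(abs(w[...,1])<.2)
n,l=cv2.connectedComponents(m.astype(np.uint8))
for i in range(1,n):
    q=w[l==i]
    if len(q)>15: print('hi',len(q),q.min(0).round(3),q.max(0).round(3))
E
```

```text
L [0.498 0.151 0.086] zmax [0.503 0.149 0.089]
B [nan nan nan] zmax [0.555 0.058 0.087]
Rt [ 0.462 -0.012  0.087] zmax [ 0.465 -0.016  0.09 ]
s1 [ 0.588 -0.309  0.096] zmax [ 0.585 -0.312  0.102]
s2 [ 0.508 -0.319  0.099] zmax [ 0.515 -0.32   0.101]
s3 [ 0.429 -0.33   0.096] zmax [ 0.436 -0.327  0.104]
can [ 0.741 -0.311  0.122] zmax [ 0.738 -0.309  0.124]
appl [0.47  0.071 0.134] zmax [0.465 0.074 0.139]
woodTL [ 0.623 -0.273  0.019] zmax [ 0.614 -0.279  0.026]
woodBL [ 0.386 -0.305  0.02 ] zmax [ 0.382 -0.304  0.025]
1 559 0.1254 top mid [ 0.7418 -0.3134  0.1224] [0.0447 0.0462 0.006 ]
2 170 0.1023 top mid [ 0.5891 -0.3105  0.0993] [0.0208 0.0213 0.006 ]
3 153 0.1011 top mid [ 0.508  -0.3199  0.0982] [0.0226 0.0223 0.0058]
4 218 0.1044 top mid [ 0.4293 -0.3319  0.1014] [0.0221 0.0247 0.006 ]
wood 2384 ((571.7845458984375, -313.63818359375), (377.1211853027344, 72.77639770507812), 7.135134220123291)
plate 7868 ((607.3327026367188, 53.72349548339844), (292.3879089355469, 551.7905883789062), 89.97868347167969)
hi 158 [0.537 0.036 0.062] [0.571 0.07  0.087]
hi 161 [0.483 0.134 0.062] [0.517 0.17  0.089]
hi 182 [ 0.444 -0.03   0.062] [0.479 0.005 0.09 ]
```

```bash
cat >> h.py <<'E'
def tool():
    st=robot.get_state(); return np.array(st['tool_pos']),R.from_euler('xyz',st['tcp_rot'],degrees=True),st
def step(dxyz,yaw=None):
    """tool-axis shift (in units/0.4m) to go by world dxyz"""
    p,r,_=tool(); return r.inv().apply(dxyz)/.4
E
python3 - <<'E'
from h import *
s=snap('wrist');p,r,_=tool()
Rm=R.from_rotvec(np.array(s['rvec']).ravel());c=-Rm.inv().apply(np.array(s['tvec']).ravel())
print('cam in tool',r.inv().apply(c-p),'axes',(r.inv()*Rm.inv()).as_matrix().round(3)); print(s['mtx'],s['k1'])
print(step(np.array([.499,.151,.245])-p))
E
```

```text
cam in tool [ 0.06595547  0.00117791 -0.12808386] axes [[ 0.001 -0.965 -0.262]
 [ 1.     0.001 -0.   ]
 [ 0.    -0.262  0.965]]
[[334.91529121   0.         255.63312916]
 [  0.         334.91529121 194.52098941]
 [  0.           0.           1.        ]] -0.09372080695991344
[-1.08330427e+00 -9.61937220e-01  4.62684946e-04]
```

Call:
{"method": "move_arm", "body": {
  "commands": [0,0,0,-0.09,-0.08,0,1,0,0,0,-0.09,-0.08,0,1,0,0,0,-0.09,-0.08,0,1,0,0,0,-0.09,-0.08,0,1,0,0,0,-0.09,-0.08,0,1,0,0,0,-0.09,-0.08,0,1,0,0,0,-0.09,-0.08,0,1,0,0,0,-0.09,-0.08,0,1,0,0,0,-0.09,-0.08,0,1,0,0,0,-0.09,-0.08,0,1]
}}

```text
time: 1.15
tool_pos: [0.4484, 0.2327, 0.2454]
tcp_rot: [180.0, 0.0, 163.1]
force: [1.2, 0.3, -0.1]
opening: 0.0855
finger_force: 0.0
```

Call:
{"method": "move_arm", "body": {
  "commands": [0,0,0,-0.09,-0.08,0.05,1,0,0,0,-0.09,-0.08,0.05,1,0,0,0,0,0,0.04,1,0,0,0,0,0,0,1,0,0,0,0,0,0,1,0,0,0,0,0,0,1,0,0,0,0,0,0,1,0,0,0,0,0,0,1,0,0,0,0,0,0,1,0,0,0,0,0,0,1]
}}

```text
time: 2.15
tool_pos: [0.4959, 0.156, 0.1911]
tcp_rot: [180.0, 0.0, 163.1]
force: [-0.5, 0.0, 0.6]
opening: 0.0856
finger_force: 0.0
```

```bash
python3 - <<'E'
from h import *
s=snap('wrist');p,r,st=tool();print(st['time'],p,st['tcp_rot'],np.round(st['joints']))
save(s['frame'],'w1.png',1.5)
w=world(s)
m=(w[...,2]>.072)&(w[...,2]<.1)&(np.hypot(w[...,0]-.499,w[...,1]-.151)<.03)
q=w[m];print(len(q),q.min(0),q.max(0),q.mean(0))
E
```

```text
2.2 [0.49595184 0.15587268 0.19108034] [1.79993513e+02 4.13403149e-03 1.63057669e+02] [-42.  14.  21. 116.  -6.  51.  55.]
669 [0.48828834 0.14102408 0.07214275] [0.51068463 0.16369049 0.08531353] [0.49825936 0.15266737 0.08022107]
```

View pics/w1.png

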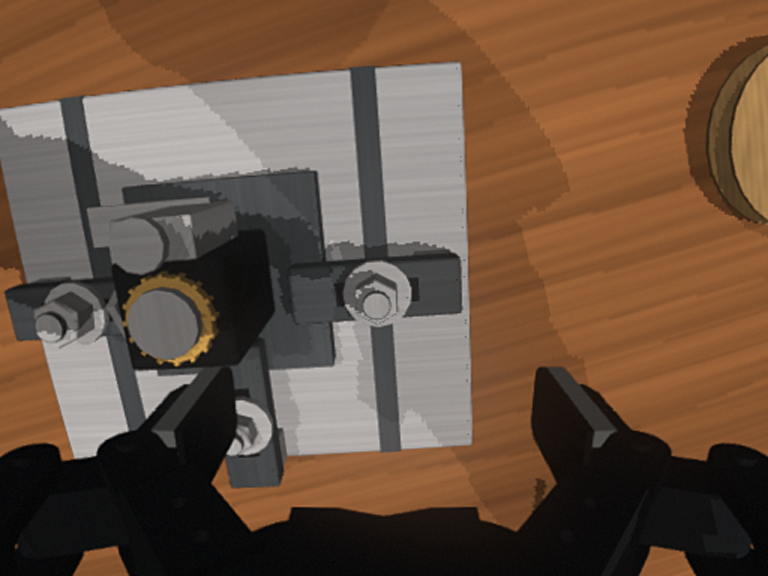

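The wrist view shows the left clamp's nut at (378,300), hexagonal with its washer around it, and the open jaws at the bottom. Next I'll measure its size and angle.

```bash
cat >> h.py <<'E'
def hexfit(q,pc=(2,98)):
    """best 3-direction hexagon: angle of a flat normal (deg, mod 60), AF width per direction, centre"""
    best=None
    for a in np.arange(0,60,1.):
        W=[];C=[]
        for k in range(3):
            d=np.array([np.cos(np.radians(a+60*k)),np.sin(np.radians(a+60*k))])
            lo,hi=np.percentile(q[:,:2]@d,pc);W.append(hi-lo);C.append((d,(lo+hi)/2))
        if best is None or sum(W)<best[0]: best=(sum(W),a,W,C)
    D=np.array([c[0] for c in best[3]]);c=np.linalg.lstsq(D,np.array([c[1] for c in best[3]]),rcond=None)[0]
    return best[1],np.round(best[2],4),c.round(4)
E
python3 - <<'E'
from h import *
s=dict(np.load('/tmp/wrist.npz'));w=world(s)
d=np.hypot(w[...,0]-.499,w[...,1]-.152)
z=w[...,2][d<.012];h,e=np.histogram(z[z==z],np.arange(.06,.092,.001));print(list(zip(e.round(3),h)))
for lo,hi in [(.067,.09),(.070,.09),(.0755,.09),(.0755,.0815)]:
    q=w[(w[...,2]>lo)&(w[...,2]<hi)&(d<.022)]
    for pc in [(0.5,99.5),(2,98)]: print(lo,hi,len(q),hexfit(q,pc))
# crop
u,v=252,200
save(s['frame'][v-28:v+28,u-35:u+35],'nut.png',9)
E
```

```text
[(np.float64(0.06), np.int64(0)), (np.float64(0.061), np.int64(24)), (np.float64(0.062), np.int64(46)), (np.float64(0.063), np.int64(32)), (np.float64(0.064), np.int64(6)), (np.float64(0.065), np.int64(10)), (np.float64(0.066), np.int64(6)), (np.float64(0.067), np.int64(8)), (np.float64(0.068), np.int64(1)), (np.float64(0.069), np.int64(16)), (np.float64(0.07), np.int64(8)), (np.float64(0.071), np.int64(8)), (np.float64(0.072), np.int64(9)), (np.float64(0.073), np.int64(12)), (np.float64(0.074), np.int64(9)), (np.float64(0.075), np.int64(18)), (np.float64(0.076), np.int64(32)), (np.float64(0.077), np.int64(77)), (np.float64(0.078), np.int64(144)), (np.float64(0.079), np.int64(70)), (np.float64(0.08), np.int64(10)), (np.float64(0.081), np.int64(8)), (np.float64(0.082), np.int64(53)), (np.float64(0.083), np.int64(165)), (np.float64(0.084), np.int64(56)), (np.float64(0.085), np.int64(3)), (np.float64(0.086), np.int64(0)), (np.float64(0.087), np.int64(0)), (np.float64(0.088), np.int64(0)), (np.float64(0.089), np.int64(0)), (np.float64(0.09), np.int64(0))]
0.067 0.09 710 (np.float64(14.0), array([0.0205, 0.0205, 0.0205]), array([0.4995, 0.1521]))
0.067 0.09 710 (np.float64(17.0), array([0.0195, 0.0198, 0.0195]), array([0.4992, 0.1523]))
0.07 0.09 685 (np.float64(15.0), array([0.0204, 0.0206, 0.0204]), array([0.4996, 0.1521]))
0.07 0.09 685 (np.float64(12.0), array([0.0196, 0.0196, 0.0193]), array([0.4993, 0.1524]))
0.0755 0.09 631 (np.float64(18.0), array([0.0203, 0.0205, 0.0203]), array([0.4997, 0.1522]))
0.0755 0.09 631 (np.float64(10.0), array([0.0191, 0.0194, 0.0191]), array([0.4995, 0.1523]))
0.0755 0.0815 351 (np.float64(13.0), array([0.0205, 0.0205, 0.0205]), array([0.4997, 0.1521]))
0.0755 0.0815 351 (np.float64(16.0), array([0.0197, 0.0202, 0.0195]), array([0.4995, 0.1523]))
```

View pics/nut.png

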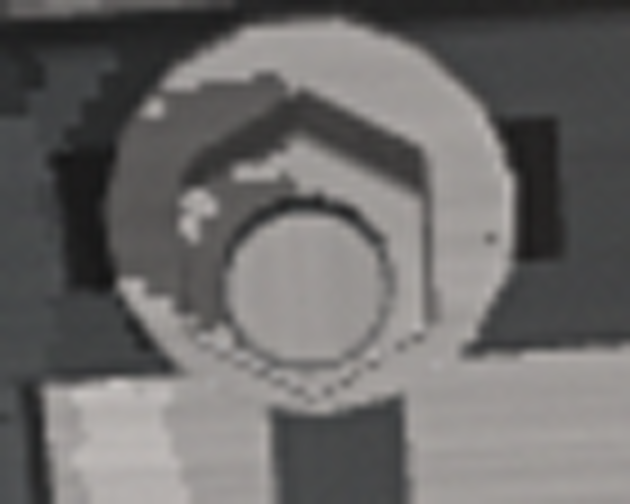

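The nut's corners and washer scale give about 21 mm, with a flat normal near 15 deg, so the medium socket is the likely fit. I'll go over the holder for a closer look.

Call:
{"method": "move_arm", "body": {
  "commands": [0,0,0,-0.036,-0.1135,-0.015,1,0,0,0,-0.036,-0.1135,-0.015,1,0,0,0,-0.036,-0.1135,-0.015,1,0,0,0,-0.036,-0.1135,-0.015,1,0,0,0,-0.036,-0.1135,-0.015,1,0,0,0,-0.036,-0.1135,-0.015,1,0,0,0,-0.036,-0.1135,-0.015,1,0,0,0,-0.036,-0.1135,-0.015,1,0,0,0,-0.036,-0.1135,-0.015,1,0,0,0,-0.036,-0.1135,-0.015,1]
}}

```text
time: 3.2
tool_pos: [0.5011, -0.3223, 0.2513]
tcp_rot: [180.0, 0.0, 163.1]
force: [0.4, 0.2, -0.7]
opening: 0.0858
finger_force: 0.0
```

Call:
{"method": "move_arm", "body": {
  "commands": [0,0,0,0,0,0,1,0,0,0,0,0,0,1,0,0,0,0,0,0,1,0,0,0,0,0,0,1,0,0,0,0,0,0,1,0,0,0,0,0,0,1,0,0,0,0,0,0,1,0,0,0,0,0,0,1,0,0,0,0,0,0,1,0,0,0,0,0,0,1]
}}

```text
time: 4.2
tool_pos: [0.5013, -0.3205, 0.251]
tcp_rot: [-180.0, -0.0, 163.0]
force: [-0.2, -1.0, -0.7]
opening: 0.085
finger_force: 0.0
```

```bash
python3 - <<'E'
from h import *
s=snap('wrist');p,r,st=tool();print(st['time'],p,st['tcp_rot'],np.round(st['joints']))
save(s['frame'],'w2.png',1.5)
w=world(s)
for c in [(.5891,-.3105),(.508,-.3199),(.4293,-.3319)]:
    d=np.hypot(w[...,0]-c[0],w[...,1]-c[1]);q=w[(w[...,2]>.073)&(w[...,2]<.11)&(d<.025)]
    t=q[q[:,2]>.093]; print(c,len(q),len(t),np.median(t[:,2]),hexfit(t,(.5,99.5)),hexfit(t,(2,98)))
    b=w[(w[...,2]>.03)&(w[...,2]<.068)&(d<.025)]
    if len(b)>20:
        A=np.c_[2*b[:,:2],np.ones(len(b))];x=np.linalg.lstsq(A,(b[:,:2]**2).sum(1),rcond=None)[0]
        print('  body',len(b),x[:2],'dia',2*np.sqrt(x[2]+x[0]**2+x[1]**2))
    f=w[(abs(w[...,2]-.070)<.0025)&(d<.025)]
    if len(f): print('  shoulder ext',2*np.percentile(np.hypot(*(f[:,:2]-hexfit(t,(2,98))[2]).T),[90,97,100]))
E
```

```text
4.25 [ 0.50133705 -0.32051687  0.25095754] [-1.79994957e+02 -3.34175631e-03  1.63044956e+02] [ -2.  19.  36. 104. -13.  61. 111.]
(0.5891, -0.3105) 706 480 0.09775901769426723 (np.float64(5.0), array([0.022 , 0.022 , 0.0217]), array([ 0.5898, -0.3102])) (np.float64(0.0), array([0.0211, 0.0213, 0.0211]), array([ 0.5895, -0.3102]))
  body 371 [ 0.59016774 -0.31033177] dia 0.029961143877120795
  shoulder ext [0.02935601 0.0298357  0.03035491]
(0.508, -0.3199) 673 566 0.09771683136356252 (np.float64(22.0), array([0.0219, 0.0217, 0.0219]), array([ 0.51  , -0.3205])) (np.float64(17.0), array([0.0211, 0.0206, 0.0212]), array([ 0.5098, -0.3204]))
  body 175 [ 0.51003759 -0.3204994 ] dia 0.02624934994877
  shoulder ext [0.02587091 0.0261847  0.02672091]
(0.4293, -0.3319) 657 621 0.0977705642131361 (np.float64(11.0), array([0.0211, 0.0211, 0.0219]), array([ 0.4306, -0.3321])) (np.float64(16.0), array([0.0201, 0.0201, 0.0207]), array([ 0.4306, -0.332 ]))
  body 73 [ 0.43058932 -0.33194861] dia 0.032397601745416504
  shoulder ext [0.03230311 0.03307421 0.03508335]
```

View pics/w2.png

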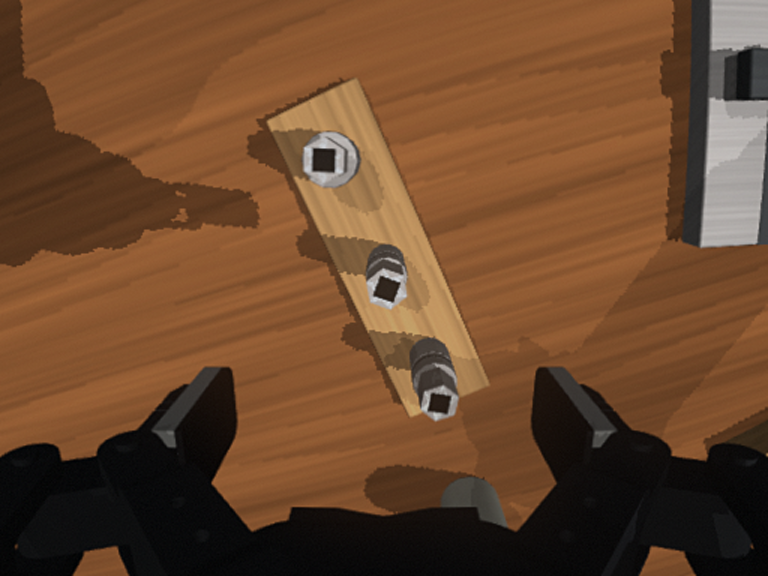

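The far socket at (438,402) measures 30 mm body diameter, so it is the medium one, at (0.590,-0.310). The middle one is small and the near one is large.

Call:
{"method": "move_arm", "body": {
  "commands": [0,0,0,-0.102,0.045,0,1,0,0,0,-0.102,0.045,0,1,0,0,0.028,0,0,0.1,1,0,0,0.028,0,0,0.1,1,0,0,0,0,0,0.1,1,0,0,0,0,0,0.1,1,0,0,0,0,0,0.0125,1,0,0,0,0,0,0,1,0,0,0,0,0,0,1,0,0,0,0,0,0,-1]
}}

```text
time: 5.25
tool_pos: [0.591, -0.3104, 0.0883]
tcp_rot: [180.0, 0.2, 153.0]
force: [0.3, -0.6, -0.1]
opening: 0.0734
finger_force: 0.0
```

Call:
{"method": "move_arm", "body": {
  "commands": [0,0,0,0,0,0,-1,0,0,0,0,0,0,-1,0,0,0,0,0,0,-1,0,0,0,0,0,0,-1,0,0,0,0,0,0,-1,0,0,0,0,0,0,-1,0,0,0,0,0,0,-1,0,0,0,0,0,0,-1,0,0,0,0,0,0,-1,0,0,0,0,0,0,-1]
}}

```text
time: 6.25
tool_pos: [0.5902, -0.3098, 0.0863]
tcp_rot: [180.0, 0.0, 153.0]
force: [-0.2, 1.2, 6.1]
opening: 0.0207
finger_force: 59.7
```

```bash
python3 - <<'E'
from h import *
s=snap('wrist');p,r,st=tool();print({k:np.round(st[k],4).tolist() for k in st})
save(s['frame'][100:384,100:412],'w3.png',2)
E
```

```text
{'time': 6.3, 'joints': [0.3488, 36.7814, 30.715, 101.392, -24.1379, 48.4592, 105.3073], 'joint_vel': [-0.0317, -0.015, -0.0014, 0.0127, 0.0166, -0.0614, -0.0283], 'joint_efforts': [0.7473, -94.0902, 18.0873, -33.7202, 0.3339, -0.4148, -0.0029], 'tool_pos': [0.5902, -0.3098, 0.0864], 'tcp_rot': [179.9842, 0.0303, 152.9712], 'force': [0.1682, 0.3979, 6.1636], 'wrist_torque': [0.4397, -0.0296, 0.0055], 'finger_force': 59.6993, 'opening': 0.0207}
```

View pics/w3.png

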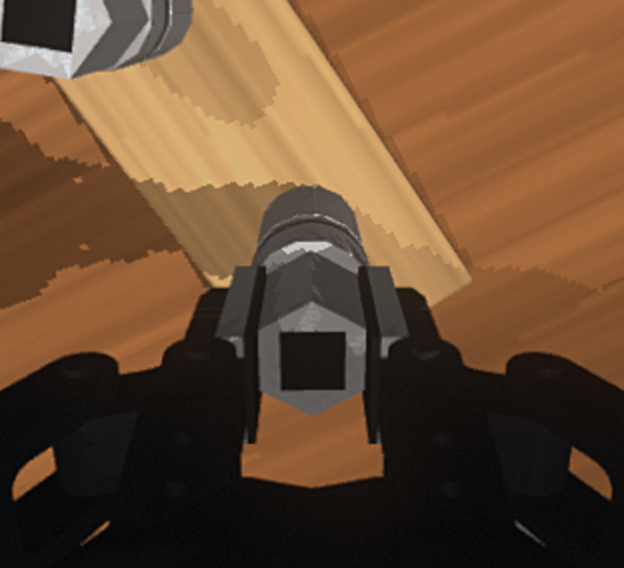

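The image shows the adapter gripped flat-on between the pads and upright at (310,330). I'll lift it and carry it over the nut.

Call:
{"method": "move_arm", "body": {
  "commands": [0,0,0,0,0,-0.05,-1,0,0,0,0,0,-0.11,-1,0,0,0,0,0,-0.12,-1,0,0,0,0,0,-0.105,-1,0,0,0,0.0727,0.0926,0,-1,0,0,0,0.0727,0.0926,0,-1,0,0,0,0.0727,0.0926,0,-1,0,0,0,0.0727,0.0926,0,-1,0,0,0,0.0727,0.0926,0,-1,0,0,0,0.0727,0.0926,0,-1]
}}

```text
time: 7.3
tool_pos: [0.5345, -0.0309, 0.2398]
tcp_rot: [-180.0, -0.0, 153.0]
force: [1.6, 0.3, -1.3]
opening: 0.021
finger_force: 59.3
```

Call:
{"method": "move_arm", "body": {
  "commands": [0,0,0,0.0727,0.0926,0,-1,0,0,0,0.0727,0.0926,0,-1,0,0,0,0.0727,0.0926,0,-1,0,0,0,0.0727,0.0926,0,-1,0,0,-0.0333,0,0,0.04,-1,0,0,-0.0333,0,0,0.04,-1,0,0,0,0,0,0.04,-1,0,0,0,0,0,0.04,-1,0,0,0,0,0,0,-1,0,0,0,0,0,0,-1]
}}

```text
time: 8.3
tool_pos: [0.4991, 0.152, 0.1761]
tcp_rot: [-180.0, -0.0, 164.9]
force: [-0.3, 1.3, -1.8]
opening: 0.0206
finger_force: 59.2
```

```bash
python3 - <<'E'
from h import *
s=snap('wrist');p,r,st=tool();print({k:np.round(st[k],4).tolist() for k in ['time','joints','tool_pos','tcp_rot','force','opening']})
w=world(s)
d=np.hypot(w[...,0]-.4995,w[...,1]-.152)
q=w[(w[...,2]>.059)&(w[...,2]<.0675)&(d<.03)];print('washer ring',len(q))
# socket body: points near tool axis, below TCP
d=np.hypot(w[...,0]-p[0],w[...,1]-p[1]);b=w[(d<.022)&(w[...,2]>p[2]-.066)&(w[...,2]<p[2]-.018)]
for lo in np.arange(p[2]-.066,p[2]-.02,.015):
    c=b[(b[:,2]>=lo)&(b[:,2]<lo+.015)]
    if len(c)>20:
        A=np.c_[2*c[:,:2],np.ones(len(c))];x=np.linalg.lstsq(A,(c[:,:2]**2).sum(1),rcond=None)[0];print(round(lo,3),len(c),x[:2].round(4),2*np.sqrt(x[2]+x[0]**2+x[1]**2))
E
```

```text
{'time': 8.35, 'joints': [-46.2613, 15.6549, 26.2565, 116.6797, -9.0182, 49.5506, 59.9656], 'tool_pos': [0.4994, 0.1522, 0.1765], 'tcp_rot': [179.996, 0.0147, 164.9425], 'force': [1.1066, 0.5633, -2.759], 'opening': 0.0209}
washer ring 743
0.111 299 [0.4997 0.152 ] 0.03007722000737335
0.126 406 [0.4998 0.1522] 0.03008155308172718
0.141 485 [0.4998 0.1525] 0.030145917192179496
0.156 159 [0.4975 0.1533] 0.025098940747982152
```

Call:
{"method": "move_arm", "body": {
  "commands": [0,0,0,0,0,0.025,-1,0,0,0,0,0,0.025,-1,0,0,0,0,0,0.025,-1,0,0,0,0,0,0.005,-1,0,0,0,0,0,0.005,-1,0,0,0,0,0,0.005,-1,0,0,0,0,0,0,-1,0,0,0,0,0,0,-1,0,0,0,0,0,0,-1,0,0,0,0,0,0,-1]
}}

```text
time: 9.35
tool_pos: [0.4993, 0.1523, 0.1401]
tcp_rot: [180.0, 0.0, 165.0]
force: [-0.2, 0.3, -2.1]
opening: 0.0207
finger_force: 59.3
```

Call:
{"method": "move_arm", "body": {
  "commands": [0,0,0,0,0,0.005,-1,0,0,0,0,0,0.005,-1,0,0,0,0,0,0.005,-1,0,0,0,0,0,0.005,-1,0,0,0,0,0,0.005,-1,0,0,0,0,0,0.004,-1,0,0,0,0,0,0,-1,0,0,0,0,0,0,-1,0,0,0,0,0,0,-1,0,0,0,0,0,0,-1]
}}

```text
time: 10.35
tool_pos: [0.4996, 0.1522, 0.1292]
tcp_rot: [180.0, 0.0, 164.9]
force: [-5.1, -2.7, 17.1]
opening: 0.0209
finger_force: 62.0
```

```bash
python3 - <<'E'
from h import *
p,r,st=tool();print({k:np.round(st[k],4).tolist() for k in ['time','tool_pos','tcp_rot','force','wrist_torque','opening']})
E
```

```text
{'time': 10.35, 'tool_pos': [0.4996, 0.1522, 0.1292], 'tcp_rot': [179.9606, 0.0223, 164.9366], 'force': [-5.0647, -2.672, 17.1407], 'wrist_torque': [-0.6276, 1.1902, -0.0106], 'opening': 0.0209}
```

It is seated: TCP z is 0.129 with 17 N on the washer. Turning clockwise.

Call:
{"method": "move_arm", "body": {
  "commands": [0,0,0.0167,0,0,0,-1,0,0,0.0167,0,0,0,-1,0,0,0.0167,0,0,0,-1,0,0,0.0167,0,0,0,-1,0,0,0.0167,0,0,0,-1,0,0,0.0167,0,0,0,-1,0,0,0.0167,0,0,0,-1,0,0,0.0167,0,0,0,-1,0,0,0,0,0,0,-1,0,0,0,0,0,0,-1]
}}

```text
time: 11.35
tool_pos: [0.5, 0.152, 0.1292]
tcp_rot: [179.9, 0.0, 140.9]
force: [-3.1, -4.1, 15.5]
opening: 0.0209
finger_force: 61.7
```

```bash
python3 - <<'E'
from h import *
p,r,st=tool();print({k:np.round(st[k],4).tolist() for k in ['time','tool_pos','tcp_rot','force','wrist_torque','opening','joints']})
E
```

```text
{'time': 11.35, 'tool_pos': [0.5, 0.152, 0.1292], 'tcp_rot': [179.9367, 0.0494, 140.8903], 'force': [-3.1228, -4.0643, 15.544], 'wrist_torque': [-0.848, 0.5492, 0.1908], 'opening': 0.0209, 'joints': [-49.1902, 20.5998, 30.5889, 118.9983, -14.9285, 43.9731, 41.5046]}
```

Call:
{"method": "move_arm", "body": {
  "commands": [0,0,0.01,0,0,0,-1,0,0,0.01,0,0,0,-1,0,0,0.01,0,0,0,-1,0,0,0.01,0,0,0,-1,0,0,0.01,0,0,0,-1,0,0,0.01,0,0,0,-1,0,0,0.01,0,0,0,-1,0,0,0,0,0,0,-1,0,0,0,0,0,0,-1,0,0,0,0,0,0,-1]
}}

```text
time: 12.35
tool_pos: [0.5001, 0.152, 0.1292]
tcp_rot: [179.9, 0.0, 128.3]
force: [-1.9, -3.5, 15.1]
opening: 0.0208
finger_force: 61.6
```

```bash
python3 - <<'E'
from h import *
p,r,st=tool();print({k:np.round(st[k],4).tolist() for k in ['time','tool_pos','tcp_rot','force','wrist_torque','opening','joints']})
E
```

```text
{'time': 12.35, 'tool_pos': [0.5001, 0.152, 0.1292], 'tcp_rot': [179.9193, 0.0381, 128.2951], 'force': [-1.8571, -3.4533, 15.0775], 'wrist_torque': [-0.9397, 0.3283, 0.2484], 'opening': 0.0208, 'joints': [-51.6074, 21.1673, 33.6903, 119.1183, -16.6922, 44.1648, 30.6781]}
```

Call:
{"method": "move_arm", "body": {
  "commands": [0,0,0.01,0,0,0,-1,0,0,0.01,0,0,0,-1,0,0,0.01,0,0,0,-1,0,0,0.01,0,0,0,-1,0,0,0,0,0,0,-1,0,0,0,0,0,0,-1,0,0,0,0,0,0,-1,0,0,0,0,0,0,-1,0,0,0,0,0,0,-1,0,0,0,0,0,0,-1]
}}

```text
time: 13.35
tool_pos: [0.5001, 0.1519, 0.1292]
tcp_rot: [179.9, 0.0, 121.1]
force: [-1.6, -3.6, 15.5]
opening: 0.0207
finger_force: 61.7
```

```bash
python3 - <<'E'
from h import *
p,r,st=tool();print({k:np.round(st[k],4).tolist() for k in ['time','tool_pos','tcp_rot','force','wrist_torque','opening','joints']})
E
```

```text
{'time': 13.35, 'tool_pos': [0.5001, 0.1519, 0.1292], 'tcp_rot': [179.9128, 0.0365, 121.1126], 'force': [-1.5636, -3.5996, 15.4825], 'wrist_torque': [-1.0484, 0.2348, 0.5002], 'opening': 0.0207, 'joints': [-53.0014, 21.5382, 35.4949, 119.1866, -17.7444, 44.299, 24.5493]}
```

Torque has doubled to 0.5 N m, which suggests the stop. One small further turn to confirm.

Call:
{"method": "move_arm", "body": {
  "commands": [0,0,0.006,0,0,0,-1,0,0,0.006,0,0,0,-1,0,0,0.006,0,0,0,-1,0,0,0,0,0,0,-1,0,0,0,0,0,0,-1,0,0,0,0,0,0,-1,0,0,0,0,0,0,-1,0,0,0,0,0,0,-1,0,0,0,0,0,0,-1,0,0,0,0,0,0,-1]
}}

```text
time: 14.35
tool_pos: [0.5002, 0.1519, 0.1292]
tcp_rot: [179.9, 0.0, 117.9]
force: [-2.5, -4.0, 15.2]
opening: 0.021
finger_force: 61.8
```

```bash
python3 - <<'E'
from h import *
s=snap('wrist')
p,r,st=tool();print({k:np.round(st[k],4).tolist() for k in ['time','tool_pos','tcp_rot','force','wrist_torque','opening','finger_force']})
save(s['frame'][100:384,100:412],'w4.png',2)
w=world(s);q=w[(np.hypot(w[...,0]-p[0],w[...,1]-p[1])<.017)&(w[...,2]>.136)&(w[...,2]<.148)]
print(len(q),np.median(q[:,2]),hexfit(q,(.5,99.5)),'tool y',st['tcp_rot'][2]-90)
E
```

```text
{'time': 14.4, 'tool_pos': [0.5001, 0.1519, 0.1292], 'tcp_rot': [179.9129, 0.0357, 117.8899], 'force': [-1.1891, -3.874, 15.4066], 'wrist_torque': [-1.0444, 0.2193, 0.6648], 'opening': 0.0209, 'finger_force': 61.8335}
2979 0.14075891094547624 (np.float64(35.0), array([0.0241, 0.0266, 0.0296]), array([0.4997, 0.1543])) tool y 27.889865227076868
```

View pics/w4.png

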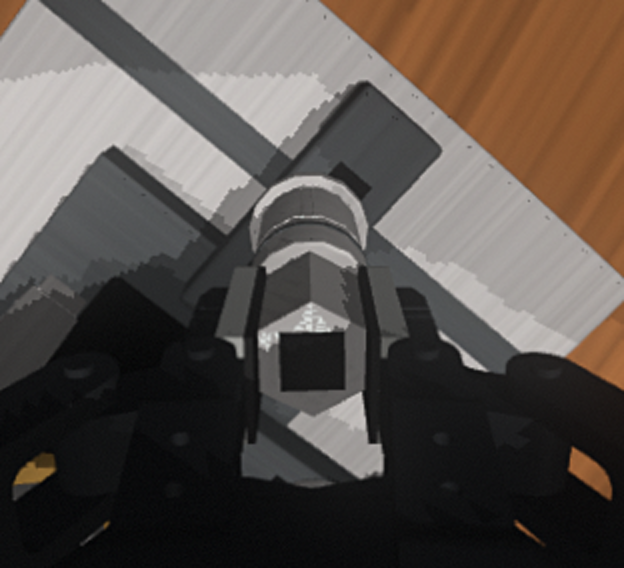

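The socket is seated on the washer and still flat in the grip (310,340). I'll tighten a little more to be certain of the stop.

Call:
{"method": "move_arm", "body": {
  "commands": [0,0,0.007,0,0,0,-1,0,0,0.007,0,0,0,-1,0,0,0.007,0,0,0,-1,0,0,0.007,0,0,0,-1,0,0,0,0,0,0,-1,0,0,0,0,0,0,-1,0,0,0,0,0,0,-1,0,0,0,0,0,0,-1,0,0,0,0,0,0,-1,0,0,0,0,0,0,-1]
}}

```text
time: 15.4
tool_pos: [0.5001, 0.1516, 0.1291]
tcp_rot: [179.9, 0.0, 112.8]
force: [-1.7, -5.8, 14.2]
opening: 0.0207
finger_force: 62.8
```

```bash
python3 - <<'E'
from h import *
p,r,st=tool();print({k:np.round(st[k],4).tolist() for k in ['time','tool_pos','tcp_rot','force','wrist_torque','opening','finger_force']})
E
```

```text
{'time': 15.4, 'tool_pos': [0.5001, 0.1516, 0.1291], 'tcp_rot': [179.9253, 0.0413, 112.8339], 'force': [-1.6871, -5.7773, 14.2439], 'wrist_torque': [-1.4369, 0.3351, 0.6416], 'opening': 0.0207, 'finger_force': 62.7941}
```

```bash
python3 -c "
from cell import robot
print(robot.job_done())"
```

```text
the job is handed in; nothing more can be done
None
```

The left clamp's nut took the medium (21 mm) socket, which is fully seated and turned clockwise until the torque levelled off at about 0.65 N m against 0.25 N m to turn. I read that as the nut at its stop. The job was handed in at 15.4 s with the socket still gripped on the nut, and no verdict came back.

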